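Dial open the bench key safe

TASK

Open the key safe on the bench. Turn its combination dial right (clockwise) to 30, then left to 58, then slowly right again until the dial comes to a stop by itself; do not force it once it stops. Let go of the dial, raise the lid by its pull handle to about 60 degrees and leave it standing there, without disturbing the other things on the bench.

Things in the scene. Friction and masses are not known exactly. Their poses are not given: they have to be found in the camera images.
- safe: top-opening dark grey steel key safe bolted to the bench: 260 mm deep (its x) by 320 mm wide (its y), 105 mm high to the rim. Origin: centre of its underside on the bench; z up, x from the user's side to the hinge side. A 5 mm lid on the rim (surface 110 mm above the bench when shut), hinged at the far (+x) edge, carries the dial in its middle and a pull handle near its front edge
- dial_grip (a point): point on the dial's axis 31 mm above the lid surface, the height to hold it. The knurled aluminium knob is round, 40 mm across, from 7 to 41 mm above the lid; under it the black dial disc, 78 mm across, reaches 7 mm above the lid. Axes turn with the dial: x points from the axis to the red zero mark, z away from the lid
- dial (a joint): turn of the dial in rad, growing when turned left (counter-clockwise from above); the number at the index mark is this x 100 / 6.2832 (30 is 1.885 rad, 58 is 3.644 rad). It starts between 47 and 58. Meet each number within 3 (0.19 rad); no extra whole turns. Turning takes 0.12 to 0.2 N m. After a mistake of more than 3, start afresh: left to 80, right to 30, and so on
- dial_zero (a point): the long red zero mark on the dial disc, 33 mm from the axis, 7 mm above the lid. Numbers run from 0 to 99 clockwise round the disc: long white ticks every 10, short ones every 2. A number is set when it stands at the yellow index mark on the ring
- lock: steel dial ring, 100 mm across, fixed on the lid round the dial; lock case and spring bolt are under the lid. Origin on the dial's axis on the lid surface, x to the ring's yellow index mark (hinge side). After 30 and 58, a right turn is stopped by the bolt somewhere between 53 and 37, in each lock elsewhere; from there the dial gives only about 0.05 rad. Over 15 N (0.5 N m) on the bolt bends it
- lid_handle (a point): middle of the pull handle's bar: a round steel bar, 12 mm thick, 110 mm long along the safe's y, on two posts, its centre line 42 mm above the lid surface, 110 mm from the dial's axis towards the user. The axes are the safe's when shut and tilt with the lid. Once the lid is up, open the fingers there only a little (20 to 25 mm): the lid is close behind
- lid_hinge (a point): middle of the lid's hinge line, fixed on the safe at the far edge of its rim, 105 mm above the bench; the hinge line runs along the safe's y. With the lid shut the handle bar's centre is 235 mm towards the user and 47 mm above it, and it moves on an arc of 240 mm radius about it
- lid (a joint): opening of the lid in rad, 0 shut, 1.57 upright. While the bolt is out the lid moves less than 0.02 rad. Its hinge is stiff and keeps the lid where it is left; lifting at the handle takes about 10 N
- ecu_mid (a point): aluminium engine control unit with a black connector, loose on the bench, 190 by 200 by 37 mm; point at its middle. Leave alone
- programmer_mid (a point): light grey programmer box, loose on the bench, 110 by 150 by 35 mm; point at its middle. Leave alone
- screwdriver_mid (a point): orange screwdriver lying on the bench, 190 mm long along its x, 26 mm thick; point at its middle. Leave alone
- spool_mid (a point): grey solder spool standing on its flange, 60 mm across, 40 mm high; point at its middle. Leave alone
- flux_mid (a point): small white flux bottle with red cap, 38 mm across, 85 mm high; point at its middle. Leave alone
- mouse_mid (a point): black computer mouse, 105 by 60 by 34 mm; point at its middle. Leave alone

How it is judged (in metres and radians):
On the way, in this order (a step that is already met when the one before it is completed fails the run):
1. the dial is turned right to 30 (within 3 numbers) (value of joint dial between 1.695 and 2.075 rad), for 0.2 s.
2. the dial is turned left to 58 (within 3 numbers) (value of joint dial between 3.456 and 3.833 rad), for 0.2 s.
3. the dial is turned right to its stop and the lid, freed by the bolt, is raised past 0.8 rad (value of joint lid above 0.8 rad), for 0.2 s.
At the end, for the whole second after the job is handed in: the lid stands open by itself between 0.8 and 1.35 rad (46 and 77 degrees), at rest and released, with the dial left about its stop (between 34 and 55) (value of joint lid between 0.8 and 1.35 rad and velocity of joint lid between -0.05 and 0.05 rad/s and value of joint dial between 2.136 and 3.456 rad); the robot touches nothing.
It fails at once if the dial forced against its stop: pressing on the lock's bolt with more than 15 N (about 0.5 N m on the dial) (contact force between dial and lock above 15 N).
It fails at once if a bystander on the bench moved more than 30 mm (distance of any of ecu_mid, programmer_mid, screwdriver_mid, spool_mid, flux_mid, mouse_mid from where it was at the start of the episode above 0.03 m).
It also fails if it takes over 72 s, if anything falls off the work surface, if the arm or the gripper's body presses on something with over 40 N, if the wrist force passes 120 N, or if a joint passes its speed limit or range.

ROBOT

A 6-joint arm with a two-finger parallel gripper is mounted at the origin on the work surface. World frame = base frame: x ahead of the robot, y to its left, z up, the work surface at z = 0. Lengths are in mm, angles in rad, forces in N, time in s.
With the tool pointing down it reaches from about 325 to 775 mm from the base axis. Payload 5.5 kg.
Tool frame: the origin (TCP) lies between the finger pads; the fingertips stand 25 mm ahead of it and the grasp point (between the pads) lies 6 mm ahead of it (bot.tcp_to_tips is the distance from the TCP to the fingertips, in mm); z points along the fingers, y is the line along which they close (so a half turn about z gives the same grasp; the last joint's range is limited). The gripper opens to 85 mm and grips with 20 to 120 N. Pads are 22 mm wide; open, the fingers measure 114 mm over their backs; the gripper's body (76 mm by 85 mm) begins 54 mm behind the grasp point. The pads swing forward as they close: fully open they stand 13 mm farther back than shut.
Start: joints at [-1.246, 0.091, 1.231, -0, 1.82, -0.057], TCP at [223.556, -556.812, 256.275] pointing down, gripper open.
Joint ranges: [-2.87, 2.87], [-0.86, 2.18], [0.17, 2.46], [-1.51, 4.65], [0.06, 2.69], [-2.65, 2.65]. Speed limits (rad/s): [2.57, 2.57, 3.01, 3.14, 3.14, 3.14].

INTERFACE

Orientations are given as [roll, pitch, yaw] about the fixed x, y, z axes, in that order (R = Rz(yaw) Ry(pitch) Rx(roll)).
In Python, from plant import telemetry, vision, job_done, bot gives the robot as it stands.
- The arm moves only by the tool step_arm, never from a script. Its argument "deltas" is a list of rows, each an object with "gripper": the opening, from 0 (shut) to 1 (fully open); "offset": the shift along the tool's x, y, z in m, a list of three; "rotation": the turn, a rotation vector about the tool's x, y, z in degrees, a list of three. A call has 1 to 12 rows; each row shifts and turns the commanded pose from where the row before left it, along the tool's axes as they then stand; what a row does not reach is not made up. A row lasts 1/8 s, in which the tool goes at most 62.5 mm and 10.7 degrees, less where a joint would pass 70% of its speed; a pose out of reach is approached as far as the arm can. A call is refused whole if a number of a shift passes 0.0625 or a number of a turn 10.7, either way. A call with a gripper value outside its range is refused whole. The fingers move at their own pace and stop on an object; "squeeze" is the grip in N (left out, the last holds). Time passes only in rows, so rows that do not move let the fingers close. It gives the time, the measured TCP pose, the force, the opening and the grip force at its end, in the units of the state.
- telemetry.sense(): the state, without advancing time (a new reading comes with each control period).
- vision.capture(name): name is "scene" or "top" or "wrist"; returns the picture (384x512x3 uint8, blue, green, red); there is no depth.
- vision.camera_params(name): a dict with "fovy" (degrees; the focal length in pixels is half the picture's height over the tangent of half this angle, whatever the lens; pixels are square), "cx", "cy" (the principal point, pixels), "xyz" and "rotation" of the camera in the world. Camera axes: x right, y down, z forward; pixel columns grow to the right and rows downward; lengths in mm; the calibration is good to about 2 mm. A picture is of the moment at which its call begins: read the wrist's pose just before it. camera_params takes no time and is no camera call; for the wrist camera it gives the pose at the moment of the call.
- job_done(): hands the job in; it is judged then, once.
The state is a dict: "clock": time; "q": joint angles; "qvel": joint speeds; "joint_efforts": joint torques, N m; "ee_pos": TCP position; "tcp_rot": TCP orientation; "contact_force": force on the tool from outside, world axes, zero at the start; "wrist_torque": the same for the moment, N m; "opening": opening from 0.0 (shut) to 1.0 (fully open); "grasp_force": force on a finger pad.
Only numpy, scipy, OpenCV 4.12 (cv2) and the standard library are available. Lean on these libraries where they do the work, as an engineer would, in place of code of your own. Each camera call takes 0.05 s, during which the arm holds its last target. There are 200 camera calls.

## Working session

There is one attempt and no reset: what is moved stays moved. The work goes in short steps, Python scripts to look and compute and a tool call to move; the robot and the scene stay as the last step left them, time stands still between calls to the robot, and variables do not carry over. Pictures are saved under pics/ and viewed, at most 10 in all, crops included, and the job is handed in when it is done.

Besides the shell and the picture viewer there is one more tool, called as name(argument=value, ...), one argument or row to a line, values as JSON. step_arm: Moves the arm, as the interface text tells. Its arguments: {"type":"object","properties":{"deltas":{"type":"array"},"squeeze":{"type":"number"}},"required":["deltas"]}

```bash
mkdir -p pics; ls; python3 - <<'E'
from plant import telemetry, vision, bot
import cv2, numpy as np
for n in("scene","top","wrist"):
    p=vision.camera_params(n);print(n,p)
    cv2.imwrite(f"pics/{n}0.png",vision.capture(n))
a=cv2.imread("pics/scene0.png");b=cv2.imread("pics/top0.png")
cv2.imwrite("pics/top0b.png",cv2.resize(b,(800,600)))
print(telemetry.sense())
E
```

```text
pics
scene {'fovy': 53.81845397151696, 'cx': 264.0888332134912, 'cy': 185.34270933250008, 'xyz': array([ 837.54903905, -477.03514406, 1028.68678942]), 'rotation': array([-2.56594547e+00, -2.71711028e-04,  6.22681084e-01])}
top {'fovy': 49.02960852144838, 'cx': 255.500852689162, 'cy': 187.10879442771127, 'xyz': array([ 299.09468122,   -9.53380633, 1264.3375589 ]), 'rotation': array([-2.96265982,  0.02542992, -1.59982539])}
wrist {'fovy': 68.68673555409443, 'cx': 256.48117064174255, 'cy': 191.51874685495667, 'xyz': array([ 292.24141495, -529.57034014,  372.03828254]), 'rotation': array([ 2.85200435e+00,  1.69002730e-03, -1.18792197e+00])}
{'clock': 0.15, 'q': array([-1.24569048e+00,  9.17223645e-02,  1.23164644e+00, -1.08266919e-05,
        1.81982558e+00, -5.66990986e-02]), 'qvel': array([ 0.00155834, -0.00104532, -0.00247097,  0.00014093, -0.00113823,
       -0.00064986]), 'joint_efforts': array([ 8.31267935e-04, -4.59371996e+01, -4.18526280e+01, -1.93447818e-04,
        9.56380216e-03, -1.52734452e-05]), 'ee_pos': array([ 223.49245857, -556.61706747,  255.36777846]), 'tcp_rot': array([-3.13999290e+00, -8.02881222e-05,  3.81802217e-01]), 'contact_force': array([ 0.12906439, -0.1555335 , -0.96991948]), 'wrist_torque': array([-0.02440827, -0.01672776, -0.04096712]), 'grasp_force': 0.0, 'opening': 1.0028111650221831}
```

View pics/top0b.png

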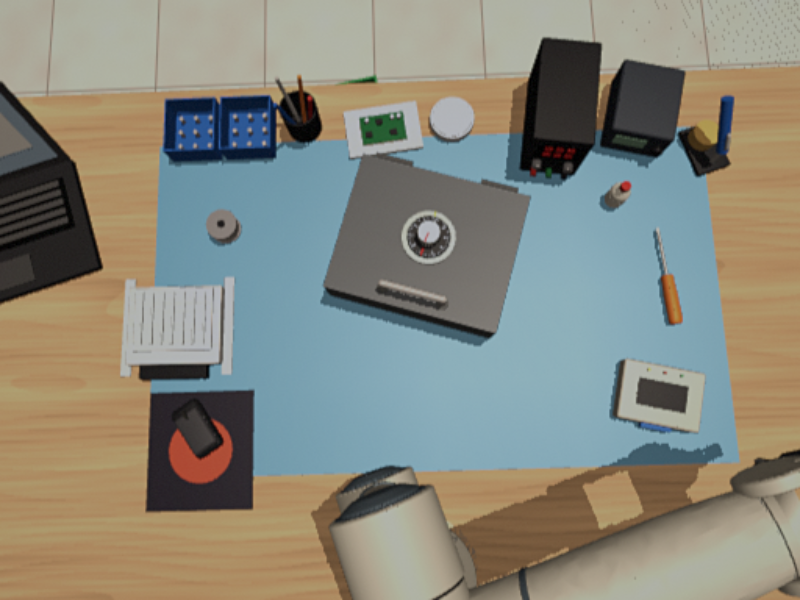

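View pics/scene0.png

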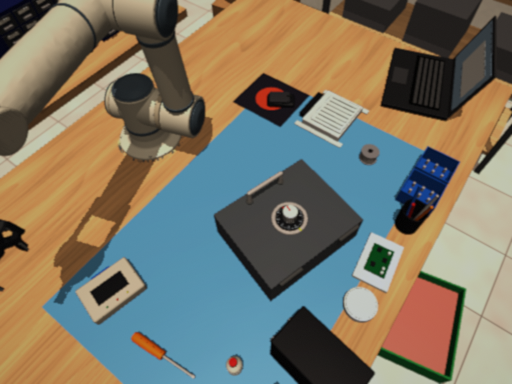

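The top view shows the dial ring at about (274,152) and the handle at about (264,188) in native pixels. The scene view has the ring at (290,217) and the handle at (265,185). Next I'll measure both.

```bash
cat > h.py <<'E'
import numpy as np, cv2
from scipy.spatial.transform import Rotation as R
from plant import telemetry, vision, job_done, bot
def cam(n):
    p=vision.camera_params(n); return p, R.from_euler('xyz',p['rotation']).as_matrix(), 192/np.tan(np.radians(p['fovy'])/2)
def ray(n,u,v,z,c=None):
    p,M,f=c or cam(n); d=M@np.array([(u-p['cx'])/f,(v-p['cy'])/f,1]); o=np.array(p['xyz']); return o+d*(z-o[2])/d[2]
def proj(n,X,c=None):
    p,M,f=c or cam(n); q=M.T@(np.array(X)-p['xyz']); return np.array([p['cx']+f*q[0]/q[2],p['cy']+f*q[1]/q[2]])
E
python3 - <<'E'
from h import *
for n,(x0,x1,y0,y1) in {"top":(250,298,130,176),"scene":(265,316,193,241)}.items():
    im=cv2.imread(f"pics/{n}0.png");g=cv2.cvtColor(im,6)
    m=(g[y0:y1,x0:x1]>120).astype(np.uint8)
    m=cv2.morphologyEx(m,cv2.MORPH_CLOSE,np.ones((3,3)))
    c=max(cv2.findContours(m,0,1)[0],key=cv2.contourArea)
    e=cv2.fitEllipse(cv2.convexHull(c));u=e[0][0]+x0;v=e[0][1]+y0
    print(n,e,u,v,ray(n,u,v,112))
    # handle
    hx=(235,293,172,202) if n=="top" else (240,290,168,205)
    s=g[hx[2]:hx[3],hx[0]:hx[1]]; k=(s>100)&(s<256)
    cs=cv2.findContours(k.astype(np.uint8),0,1)[0];c=max(cs,key=cv2.contourArea)
    rr=cv2.minAreaRect(c);b=cv2.boxPoints(rr)+[hx[0],hx[2]];print(rr)
    b=sorted(b.tolist());
    ends=[np.mean(b[:2],0),np.mean(b[2:],0)]
    P=[ray(n,*q,152+3) for q in ends];print("handle",P,np.linalg.norm(P[0]-P[1]),np.mean(P,0),np.degrees(np.arctan2(*(P[1]-P[0])[1::-1])))
E
```

```text
top ((23.964487075805664, 21.27277946472168), (34.49470138549805, 35.01901626586914), 97.51114654541016) 273.96448707580566 151.27277946472168 [609.34064981 -41.37413054 112.        ]
((28.5, 14.5), (29.0, 57.0), 90.0)
handle [array([504.04541375,  67.77975217, 155.        ]), array([498.90839331, -84.75059338, 155.        ])] 152.61682507157633 [501.47690353  -8.48542061 155.        ] -91.92891705388901
scene ((24.155986785888672, 24.7611141204834), (31.64849281311035, 35.712554931640625), 98.4872817993164) 289.1559867858887 217.7611141204834 [608.1952465  -39.53719653 112.        ]
((22.5, 14.0), (28.0, 45.0), 90.0)
handle [array([446.45130972, -46.26713002, 155.        ]), array([547.65983006,  26.4245518 , 155.        ])] 124.6083672762869 [497.05556989  -9.92128911 155.        ] 35.68729774225472
```

```bash
python3 - <<'E'
from h import *
for n,hx in {"top":(235,293,172,202),"scene":(240,290,168,205)}.items():
    im=cv2.imread(f"pics/{n}0.png");s=im[hx[2]:hx[3],hx[0]:hx[1]].astype(int)
    k=(s.max(2)>105)&(np.ptp(s,axis=2)<45)
    cs=cv2.findContours(k.astype(np.uint8),0,1)[0];c=max(cs,key=cv2.contourArea)
    rr=cv2.minAreaRect(c);b=cv2.boxPoints(rr)+[hx[0],hx[2]];print(n,rr)
    e=[np.linalg.norm(b[0]-b[1]),np.linalg.norm(b[1]-b[2])]
    ends=[(b[0]+b[1])/2,(b[2]+b[3])/2] if e[0]<e[1] else [(b[1]+b[2])/2,(b[0]+b[3])/2]
    P=[ray(n,*q,154) for q in ends];d=P[0]-P[1];d*=np.sign(d[1]);print(ends,P,np.linalg.norm(d),np.mean(P,0),"y-axis dir deg",np.degrees(np.arctan2(d[1],d[0])))
E
```

```text
top ((28.5, 14.5), (29.0, 57.0), 90.0)
[array([292. , 186.5]), array([235. , 186.5])] [array([499.08851316, -84.81839672, 154.        ]), array([504.23016431,  67.84944562, 154.        ])] 152.75439981052546 [501.65933873  -8.48447555 154.        ] y-axis dir deg 88.07108294611102
scene ((23.780900955200195, 14.949440002441406), (4.133991718292236, 43.565914154052734), 57.9946174621582)
[array([282.25281143, 171.40449548]), array([245.30899   , 194.49438477])] [array([520.98085132,  52.2467894 , 154.        ]), array([482.55920941, -69.57111733, 154.        ])] 127.73341367333948 [501.77003037  -8.66216396 154.        ] y-axis dir deg 72.49460828271188
```

Dial axis is at about (609,-40) and the handle at about (502,-9). They are 111.7 mm apart, which matches the 110 mm given, and the safe's yaw is about -17°. I'll move over the dial to read it.

step_arm(
  deltas=[
    {"gripper": 1,"offset": [0.0459,-0.028,0],"rotation": [0,0,0]},
    {"gripper": 1,"offset": [0.0459,-0.028,0],"rotation": [0,0,0]},
    {"gripper": 1,"offset": [0.0459,-0.028,0],"rotation": [0,0,0]},
    {"gripper": 1,"offset": [0.0459,-0.028,0],"rotation": [0,0,0]},
    {"gripper": 1,"offset": [0.0459,-0.028,0],"rotation": [0,0,0]},
    {"gripper": 1,"offset": [0.0459,-0.028,0],"rotation": [0,0,0]},
    {"gripper": 1,"offset": [0.0459,-0.028,0],"rotation": [0,0,0]},
    {"gripper": 1,"offset": [0.0459,-0.028,0],"rotation": [0,0,0]},
    {"gripper": 1,"offset": [0.0459,-0.028,0],"rotation": [0,0,0]},
    {"gripper": 1,"offset": [0.0459,-0.028,0],"rotation": [0,0,0]},
    {"gripper": 1,"offset": [0.0459,-0.028,0],"rotation": [0,0,0]},
    {"gripper": 1,"offset": [0.0459,-0.028,0],"rotation": [0,0,0]},
  ],
  squeeze=60,
)

```text
clock: 1.65
ee_pos: [610.3, -38.2, 255.9]
tcp_rot: [-3.142, 0.0, 0.382]
contact_force: [0.3, 0.2, 0.8]
opening: 1.0
grasp_force: 0.0
```

step_arm(
  deltas=[
    {"gripper": 1,"offset": [0,0,0],"rotation": [0,0,-9.4]},
    {"gripper": 1,"offset": [0,0,0],"rotation": [0,0,-9.4]},
    {"gripper": 1,"offset": [0,0,0],"rotation": [0,0,-9.4]},
    {"gripper": 1,"offset": [0,0,0],"rotation": [0,0,-9.4]},
    {"gripper": 1,"offset": [0,0,0],"rotation": [0,0,-9.4]},
    {"gripper": 1,"offset": [0,0,0],"rotation": [0,0,0]},
    {"gripper": 1,"offset": [0,0,0],"rotation": [0,0,0]},
  ],
)

```text
clock: 2.52
ee_pos: [609.5, -39.8, 256.1]
tcp_rot: [-3.141, 0.0, 1.199]
contact_force: [-0.3, 0.3, 0.5]
opening: 1.0
grasp_force: 0.0
```

```bash
python3 - <<'E'
from h import *
s=telemetry.sense();print(s['clock'],s['ee_pos'],s['tcp_rot'],s['q'])
c=cam("wrist");im=vision.capture("wrist");cv2.imwrite("pics/w1.png",im)
import pickle;pickle.dump(c,open("w1.pkl","wb"))
p=proj("wrist",[609,-40,112],c);print(p)
cv2.imwrite("pics/w1b.png",cv2.resize(im,(800,600)))
E
```

```text
2.525 [609.45160763 -39.7861851  256.05560444] [-3.14121358e+00  8.63550295e-05  1.19891155e+00] [-1.20893031e-01  1.20643690e-01  1.19948660e+00  1.08384210e-05
  1.82185100e+00  2.50994452e-01]
[254.95502995 187.40635242]
```

View pics/w1b.png

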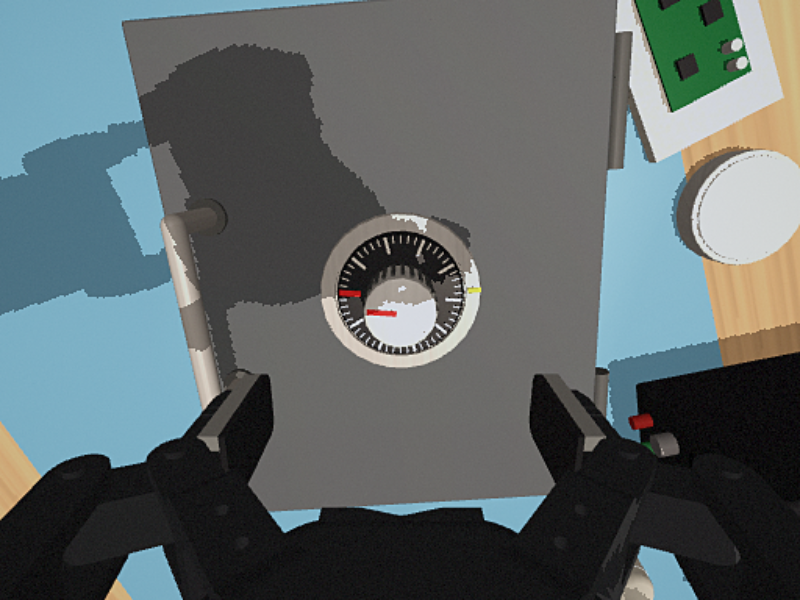

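The wrist view shows the dial with its red zero mark at (349,294) and the yellow index at (474,290) in the enlarged picture, with ring centre near (401,290). I'll measure the angles.

```bash
cat >> h.py <<'E'
def dialpts(n,im,c,C=(609,-40)):
    """world points of red mark (z 117) and yellow index (z 112), by colour near the dial"""
    hsv=cv2.cvtColor(im,40).astype(int);h,s,v=hsv[...,0],hsv[...,1],hsv[...,2]
    out=[]
    for m,z,r0,r1 in(((((h<8)|(h>172))&(s>140)&(v>80)),117,27,41),(((h>20)&(h<35)&(s>100)&(v>100)),112,38,58)):
        yy,xx=np.nonzero(m);P=np.array([ray(n,x,y,z,c) for x,y in zip(xx,yy)]).reshape(-1,3)
        d=np.hypot(P[:,0]-C[0],P[:,1]-C[1]);k=(d>r0)&(d<r1);out.append((P[k].mean(0),k.sum(),P[k].std(0)) if k.any() else None)
    return out
E
python3 - <<'E'
from h import *
import pickle;c=pickle.load(open("w1.pkl","rb"));im=cv2.imread("pics/w1.png")
# ring ellipse
u,v=proj("wrist",[609,-40,112],c);m=np.zeros(im.shape[:2],np.uint8)
g=im.min(2);x0,y0=int(u)-65,int(v)-65
m=((g[y0:y0+130,x0:x0+130]>130)).astype(np.uint8)
m=cv2.morphologyEx(m,cv2.MORPH_CLOSE,np.ones((3,3)))
k=max(cv2.findContours(m,0,1)[0],key=cv2.contourArea);e=cv2.fitEllipse(cv2.convexHull(k));print(e)
C=ray("wrist",e[0][0]+x0,e[0][1]+y0,112,c);print("ring",C)
r,y=dialpts("wrist",im,c,C);print(r,y)
a=lambda P:np.degrees(np.arctan2(P[1]-C[1],P[0]-C[0]))
print(a(r[0]),a(y[0]),"number",((a(r[0])-a(y[0]))%360)/3.6, np.hypot(*(r[0]-C)[:2]),np.hypot(*(y[0]-C)[:2]))
# handle bar ends, via pixels in picture (top edge visible post corner)
for q in((170,215),(208,395)): print(ray("wrist",q[0]*.64,q[1]*.64,154,c))
E
```

```text
((69.10249328613281, 68.78462219238281), (86.73468780517578, 100.51065063476562), 73.51194763183594)
ring [610.60339949 -44.26829462 112.        ]
(array([581.63000619, -27.74904282, 117.        ]), np.int64(54), array([3.40903472e+00, 1.80963150e+00, 5.46976053e-15])) (array([652.88431189, -54.59515904, 112.        ]), np.int64(28), array([2.3000569 , 1.19097712, 0.        ]))
150.31026657112588 -13.725437439406544 number 45.565473336259004 33.35180954060128 43.5237829462458
[523.28889746  48.72875435 154.        ]
[493.33619353 -45.6657364  154.        ]
```

```bash
cat >> h.py <<'E'
def rect(n,im,c,C,z,half=65,s=4):
    """metric top view: column = world -y, row = world -x"""
    W=[(half,half),(half,-half),(-half,-half),(-half,half)]
    src=np.float32([proj(n,[C[0]+a,C[1]+b,z],c) for a,b in W]);L=2*half*s
    return cv2.warpPerspective(im,cv2.getPerspectiveTransform(src,np.float32([[0,0],[L,0],[L,L],[0,L]])),(L,L),flags=cv2.INTER_CUBIC)
E
python3 - <<'E'
from h import *
import pickle;c=pickle.load(open("w1.pkl","rb"));im=cv2.imread("pics/w1.png")
w=rect("wrist",im,c,(609,-40),112);cv2.imwrite("pics/w1r.png",w)
g=cv2.GaussianBlur(cv2.cvtColor(w,6),(5,5),1)
for r0,r1 in((190,212),(148,170)):
    k=cv2.HoughCircles(g,cv2.HOUGH_GRADIENT,1.5,40,param1=80,param2=20,minRadius=r0,maxRadius=r1)
    for q in (k[0][:2] if k is not None else []): print(q[2]/4,609-(q[1]-260)/4,-40-(q[0]-260)/4)
E
```

```text
49.4125 609.6875 -40.8125
51.9625 619.8125 -49.4375
38.9875 609.6875 -40.8125
39.8125 614.1875 -31.4375
```

View pics/w1r.png

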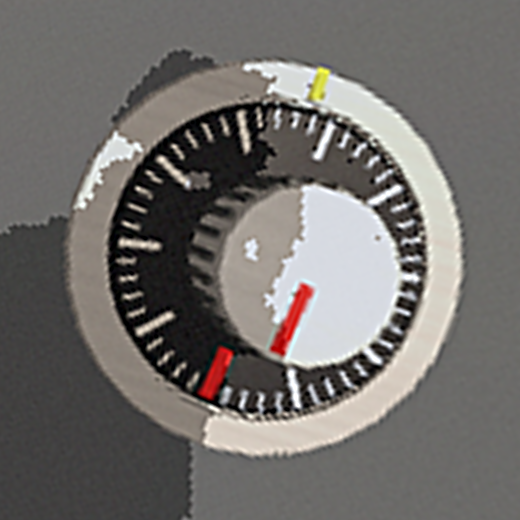

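Both circles (ring and disc) give the centre (609.7,-40.8). The dial reads about 47.9, with the 50 tick 2.2 numbers past the index, and the safe's yaw is about -17.7°. I'll descend and grip the knob.

step_arm(
  deltas=[
    {"gripper": 1,"offset": [-0.0009,0.0005,0.03],"rotation": [0,0,0]},
    {"gripper": 1,"offset": [0,0,0.03],"rotation": [0,0,0]},
    {"gripper": 1,"offset": [0,0,0.029],"rotation": [0,0,0]},
    {"gripper": 1,"offset": [0,0,0.02],"rotation": [0,0,0]},
    {"gripper": 1,"offset": [0,0,0],"rotation": [0,0,0]},
    {"gripper": 0.3,"offset": [0,0,0],"rotation": [0,0,0]},
    {"gripper": 0.3,"offset": [0,0,0],"rotation": [0,0,0]},
    {"gripper": 0.3,"offset": [0,0,0],"rotation": [0,0,0]},
    {"gripper": 0.3,"offset": [0,0,0],"rotation": [0,0,0]},
    {"gripper": 0.3,"offset": [0,0,0],"rotation": [0,0,0]},
    {"gripper": 0.3,"offset": [0,0,0],"rotation": [0,0,0]},
  ],
  squeeze=50,
)

```text
clock: 3.95
ee_pos: [608.8, -40.3, 149.3]
tcp_rot: [-3.14, -0.0, 1.202]
contact_force: [-7.9, 2.0, 6.9]
opening: 0.448
grasp_force: 51.4
```

```bash
python3 - <<'E'
from h import *
s=telemetry.sense();print({k:s[k] for k in('clock','ee_pos','tcp_rot','contact_force','wrist_torque','grasp_force','opening')})
c=cam("wrist");im=vision.capture("wrist");cv2.imwrite("pics/w2.png",im)
C=(609.7,-40.8)
r,y=dialpts("wrist",im,c,C);print(r,y)
E
```

```text
{'clock': 3.95, 'ee_pos': array([608.81832099, -40.28299621, 149.32470015]), 'tcp_rot': array([-3.14047945e+00, -3.40395842e-04,  1.20235235e+00]), 'contact_force': array([-7.91034174,  2.01080148,  6.86815282]), 'wrist_torque': array([ 0.34257505,  1.2404242 , -0.0057249 ]), 'grasp_force': 51.35591804981232, 'opening': 0.4484036243628197}
(array([581.02535829, -37.44560705, 117.        ]), np.int64(131), array([2.69299859e+00, 1.28635177e+01, 8.95336364e-15])) (array([652.89022287, -55.04941358, 112.        ]), np.int64(75), array([2.37178001e+00, 1.21215730e+00, 8.68297566e-15]))
```

View pics/w2.png

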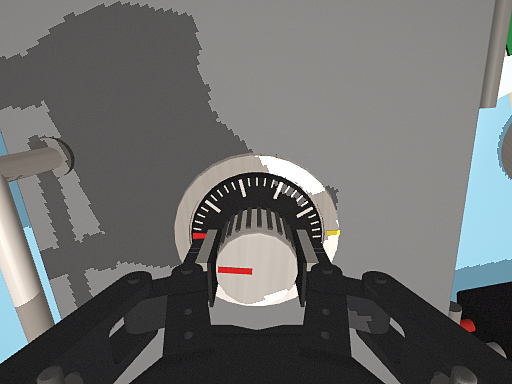

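The knob is held and its top mark and zero mark are both visible. I'll turn right 64.4° to 30 and check.

step_arm(
  deltas=[
    {"gripper": 0.3,"offset": [0,0,0],"rotation": [0,0,7.15]},
    {"gripper": 0.3,"offset": [0,0,0],"rotation": [0,0,7.15]},
    {"gripper": 0.3,"offset": [0,0,0],"rotation": [0,0,7.15]},
    {"gripper": 0.3,"offset": [0,0,0],"rotation": [0,0,7.15]},
    {"gripper": 0.3,"offset": [0,0,0],"rotation": [0,0,7.15]},
    {"gripper": 0.3,"offset": [0,0,0],"rotation": [0,0,7.15]},
    {"gripper": 0.3,"offset": [0,0,0],"rotation": [0,0,7.15]},
    {"gripper": 0.3,"offset": [0,0,0],"rotation": [0,0,7.15]},
    {"gripper": 0.3,"offset": [0,0,0],"rotation": [0,0,7.15]},
    {"gripper": 0.3,"offset": [0,0,0],"rotation": [0,0,0]},
    {"gripper": 0.3,"offset": [0,0,0],"rotation": [0,0,0]},
  ],
)

```text
clock: 5.38
ee_pos: [609.3, -41.0, 149.3]
tcp_rot: [3.141, -0.0, 0.079]
contact_force: [-5.3, -0.4, 5.0]
opening: 0.452
grasp_force: 51.2
```

```bash
python3 - <<'E'
from h import *
s=telemetry.sense();print({k:s[k] for k in('clock','ee_pos','tcp_rot','contact_force','wrist_torque')})
c=cam("wrist");im=vision.capture("wrist");cv2.imwrite("pics/w3.png",im)
top=vision.capture("top");cv2.imwrite("pics/t3.png",top)
cv2.imwrite("pics/w3r.png",rect("wrist",im,c,(609.7,-40.8),117))
E
```

```text
{'clock': 5.375, 'ee_pos': array([609.27533977, -40.97924689, 149.33583903]), 'tcp_rot': array([ 3.14102838e+00, -2.78196220e-04,  7.85757214e-02]), 'contact_force': array([-5.32677741, -0.42353547,  5.03604187]), 'wrist_torque': array([-0.03490071,  0.88005555, -0.10218235])}
```

View pics/w3r.png

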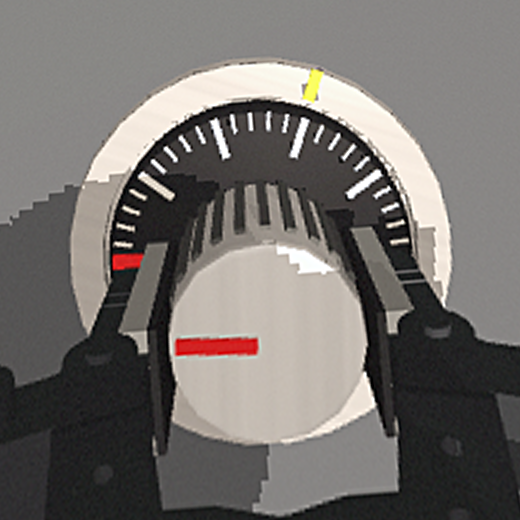

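The red mark is now at left and the 30 tick lines up with the yellow index, so the dial reads 30.0. Next I'll turn left 100.8° to 58.

step_arm(
  deltas=[
    {"gripper": 0.3,"offset": [0,0,0],"rotation": [0,0,-8.4]},
    {"gripper": 0.3,"offset": [0,0,0],"rotation": [0,0,-8.4]},
    {"gripper": 0.3,"offset": [0,0,0],"rotation": [0,0,-8.4]},
    {"gripper": 0.3,"offset": [0,0,0],"rotation": [0,0,-8.4]},
    {"gripper": 0.3,"offset": [0,0,0],"rotation": [0,0,-8.4]},
    {"gripper": 0.3,"offset": [0,0,0],"rotation": [0,0,-8.4]},
    {"gripper": 0.3,"offset": [0,0,0],"rotation": [0,0,-8.4]},
    {"gripper": 0.3,"offset": [0,0,0],"rotation": [0,0,-8.4]},
    {"gripper": 0.3,"offset": [0,0,0],"rotation": [0,0,-8.4]},
    {"gripper": 0.3,"offset": [0,0,0],"rotation": [0,0,-8.4]},
    {"gripper": 0.3,"offset": [0,0,0],"rotation": [0,0,-8.4]},
    {"gripper": 0.3,"offset": [0,0,0],"rotation": [0,0,-8.4]},
  ],
)

```text
clock: 6.98
ee_pos: [608.4, -40.2, 149.3]
tcp_rot: [-3.14, -0.001, 1.843]
contact_force: [-9.6, 3.7, 7.2]
opening: 0.45
grasp_force: 51.4
```

step_arm(
  deltas=[
    {"gripper": 0.3,"offset": [0,0,0],"rotation": [0,0,0]},
    {"gripper": 0.3,"offset": [0,0,0],"rotation": [0,0,0]},
    {"gripper": 0.3,"offset": [0,0,0],"rotation": [0,0,0]},
  ],
)

```text
clock: 7.35
ee_pos: [608.4, -40.2, 149.3]
tcp_rot: [-3.14, -0.001, 1.839]
contact_force: [-10.9, 1.7, 7.5]
opening: 0.455
grasp_force: 51.4
```

```bash
python3 - <<'E'
from h import *
s=telemetry.sense();print({k:s[k] for k in('clock','ee_pos','tcp_rot','contact_force','wrist_torque')})
c=cam("wrist");im=vision.capture("wrist");cv2.imwrite("pics/w4.png",im)
cv2.imwrite("pics/w4r.png",rect("wrist",im,c,(609.7,-40.8),117))
E
```

```text
{'clock': 7.35, 'ee_pos': array([608.35685913, -40.24242268, 149.28745022]), 'tcp_rot': array([-3.13971794e+00, -1.31751463e-03,  1.83881340e+00]), 'contact_force': array([-10.94310991,   1.67864134,   7.51902309]), 'wrist_torque': array([0.37645854, 1.50573557, 0.10519593])}
```

View pics/w4r.png

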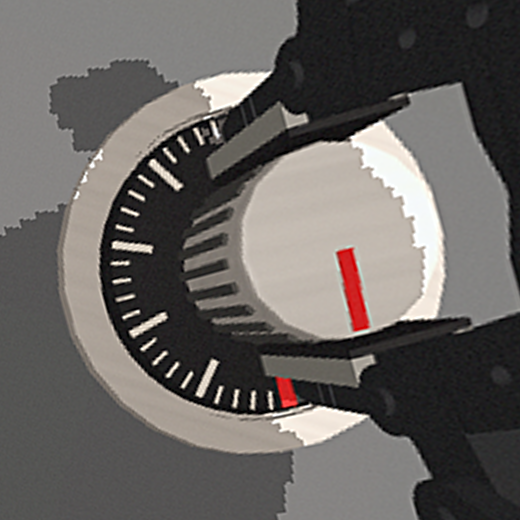

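The red mark is at lower right and the dial reads about 58.3. I'll ease the grip to 20 N and turn right 14°, which is still before any possible stop, to get a torque baseline.

step_arm(
  deltas=[
    {"gripper": 0.3,"offset": [0,0,0],"rotation": [0,0,0]},
    {"gripper": 0.3,"offset": [0,0,0],"rotation": [0,0,2]},
    {"gripper": 0.3,"offset": [0,0,0],"rotation": [0,0,2]},
    {"gripper": 0.3,"offset": [0,0,0],"rotation": [0,0,2]},
    {"gripper": 0.3,"offset": [0,0,0],"rotation": [0,0,2]},
    {"gripper": 0.3,"offset": [0,0,0],"rotation": [0,0,2]},
    {"gripper": 0.3,"offset": [0,0,0],"rotation": [0,0,2]},
    {"gripper": 0.3,"offset": [0,0,0],"rotation": [0,0,2]},
  ],
  squeeze=20,
)

```text
clock: 8.4
ee_pos: [608.6, -40.2, 149.3]
tcp_rot: [-3.14, -0.001, 1.593]
contact_force: [-9.7, 2.1, 6.7]
opening: 0.449
grasp_force: 51.3
```

```bash
cat > s.py <<'E'
from h import *
s=telemetry.sense();print(s['clock'],'yaw',s['tcp_rot'][2],'tz',s['wrist_torque'][2],s['wrist_torque'][:2],'q6',s['q'][5],s['joint_efforts'][5])
im=vision.capture("wrist");h=cv2.cvtColor(im,40).astype(int)
m=(((h[...,0]<8)|(h[...,0]>172))&(h[...,1]>140)&(h[...,2]>80)).astype(np.uint8);m[:200]=0
n,l,st,ce=cv2.connectedComponentsWithStats(m)
i=max((j for j in range(1,n) if 180<ce[j][0]<340),key=lambda j:st[j][4],default=None)
if i:
    y,x=np.nonzero(l==i);vx,vy,_,_=cv2.fitLine(np.float32(np.c_[x,y]),1,0,.01,.01).ravel();print('knob mark',ce[i].round(1),st[i][4],np.degrees(np.arctan2(vy,vx)))
E
python3 s.py
```

```text
8.4 yaw 1.5934011322188186 tz 0.14872178537605857 [0.33632048 1.38931616] q6 -0.14464765735028148 -0.21323653869330883
knob mark [234.5 270. ] 200 3.4683783
```

step_arm(
  deltas=[
    {"gripper": 0.6,"offset": [0,0,0],"rotation": [0,0,0]},
    {"gripper": 0.6,"offset": [0,0,0],"rotation": [0,0,0]},
    {"gripper": 0.4,"offset": [0,0,0],"rotation": [0,0,0]},
    {"gripper": 0.4,"offset": [0,0,0],"rotation": [0,0,0]},
    {"gripper": 0.4,"offset": [0,0,0],"rotation": [0,0,0]},
    {"gripper": 0.4,"offset": [0,0,0],"rotation": [0,0,0]},
  ],
  squeeze=20,
)

```text
clock: 9.2
ee_pos: [608.5, -40.9, 147.8]
tcp_rot: [-3.139, 0.0, 1.594]
contact_force: [-8.1, 0.1, 4.0]
opening: 0.459
grasp_force: 21.2
```

```bash
python3 s.py
```

```text
9.2 yaw 1.5937521771502643 tz 0.005059175813895367 [-0.02412681  1.12154757] q6 -0.14567208897479758 0.0008603835340181831
knob mark [234.5 270.3] 204 3.8220959
```

The grip is now 21 N. I'll turn right in small steps and watch the torque and the knob mark for slip.

step_arm(
  deltas=[
    {"gripper": 0.4,"offset": [0,0,0],"rotation": [0,0,1.5]},
    {"gripper": 0.4,"offset": [0,0,0],"rotation": [0,0,1.5]},
    {"gripper": 0.4,"offset": [0,0,0],"rotation": [0,0,1.5]},
  ],
)

```text
clock: 9.62
ee_pos: [608.5, -40.9, 147.9]
tcp_rot: [-3.139, 0.0, 1.515]
contact_force: [-7.0, 0.7, 5.7]
opening: 0.462
grasp_force: 21.2
```

```bash
python3 s.py
```

```text
9.625 yaw 1.5146437847676917 tz 0.21350558404705783 [0.05438953 1.10503626] q6 -0.06653753305005983 -0.1076524774543941
knob mark [234.5 270.4] 203 3.7866507
```

step_arm(
  deltas=[
    {"gripper": 0.4,"offset": [0,0,0],"rotation": [0,0,1.0]},
    {"gripper": 0.4,"offset": [0,0,0],"rotation": [0,0,1.0]},
    {"gripper": 0.4,"offset": [0,0,0],"rotation": [0,0,1.0]},
  ],
)

```text
clock: 10.05
ee_pos: [608.5, -40.9, 147.8]
tcp_rot: [-3.139, 0.0, 1.463]
contact_force: [-8.0, 0.1, 4.9]
opening: 0.46
grasp_force: 21.2
```

```bash
python3 s.py
```

```text
10.05 yaw 1.4625677505930883 tz 0.1463400026893377 [-0.02639786  1.15134863] q6 -0.01448077095469447 -0.01988800708204508
knob mark [234.5 270.4] 203 3.813641
```

step_arm(
  deltas=[
    {"gripper": 0.4,"offset": [0,0,0],"rotation": [0,0,1.0]},
    {"gripper": 0.4,"offset": [0,0,0],"rotation": [0,0,1.0]},
    {"gripper": 0.4,"offset": [0,0,0],"rotation": [0,0,1.0]},
  ],
)

```text
clock: 10.48
ee_pos: [608.5, -40.9, 147.8]
tcp_rot: [-3.139, 0.001, 1.41]
contact_force: [-7.0, -0.3, 3.7]
opening: 0.461
grasp_force: 21.2
```

```bash
python3 s.py
```

```text
10.475 yaw 1.4102198921108746 tz 0.12127442633641913 [-0.01838693  1.12412102] q6 0.037865365585081884 -0.017174201784655452
knob mark [234.5 270.4] 202 3.8196764
```

step_arm(
  deltas=[
    {"gripper": 0.4,"offset": [0,0,0],"rotation": [0,0,1.0]},
    {"gripper": 0.4,"offset": [0,0,0],"rotation": [0,0,1.0]},
    {"gripper": 0.4,"offset": [0,0,0],"rotation": [0,0,1.0]},
  ],
)

```text
clock: 10.9
ee_pos: [608.5, -41.0, 147.8]
tcp_rot: [-3.139, 0.001, 1.358]
contact_force: [-7.5, -0.2, 4.9]
opening: 0.458
grasp_force: 21.2
```

```bash
python3 s.py
```

```text
10.9 yaw 1.3578103034897488 tz 0.11361926822206952 [-0.03901429  1.16203391] q6 0.0902604557999913 -0.02002911816816777
knob mark [234.5 270.5] 203 3.6598713
```

step_arm(
  deltas=[
    {"gripper": 0.4,"offset": [0,0,0],"rotation": [0,0,1.0]},
    {"gripper": 0.4,"offset": [0,0,0],"rotation": [0,0,1.0]},
    {"gripper": 0.4,"offset": [0,0,0],"rotation": [0,0,1.0]},
  ],
)

```text
clock: 11.32
ee_pos: [608.5, -40.9, 147.8]
tcp_rot: [-3.139, 0.001, 1.305]
contact_force: [-6.3, -0.4, 4.9]
opening: 0.46
grasp_force: 21.2
```

```bash
python3 s.py
```

```text
11.325 yaw 1.3054259765924383 tz 0.14189742559125954 [-0.00351379  1.10560581] q6 0.14264879895282997 -0.017170882201753557
knob mark [234.5 270.5] 203 3.8150954
```

step_arm(
  deltas=[
    {"gripper": 0.4,"offset": [0,0,0],"rotation": [0,0,1.0]},
    {"gripper": 0.4,"offset": [0,0,0],"rotation": [0,0,1.0]},
    {"gripper": 0.4,"offset": [0,0,0],"rotation": [0,0,1.0]},
  ],
)

```text
clock: 11.75
ee_pos: [608.5, -40.9, 147.8]
tcp_rot: [-3.139, 0.001, 1.253]
contact_force: [-8.3, 0.6, 4.7]
opening: 0.462
grasp_force: 21.2
```

```bash
python3 s.py
```

```text
11.75 yaw 1.2530979881309041 tz 0.15093879789443027 [-0.033242    1.17133449] q6 0.1949870704105051 -0.018633632571436465
knob mark [234.5 270.5] 202 3.8132317
```

step_arm(
  deltas=[
    {"gripper": 0.4,"offset": [0,0,0],"rotation": [0,0,1.0]},
    {"gripper": 0.4,"offset": [0,0,0],"rotation": [0,0,1.0]},
    {"gripper": 0.4,"offset": [0,0,0],"rotation": [0,0,1.0]},
  ],
)

```text
clock: 12.18
ee_pos: [608.5, -40.9, 147.8]
tcp_rot: [-3.139, 0.001, 1.201]
contact_force: [-7.1, -0.4, 4.5]
opening: 0.457
grasp_force: 21.2
```

```bash
python3 s.py
```

```text
12.175 yaw 1.2007936512841293 tz 0.1836740913554115 [-0.00628334  1.10702385] q6 0.24730740546068497 -0.016343736788257957
knob mark [234.5 270.5] 203 3.8137
```

step_arm(
  deltas=[
    {"gripper": 0.4,"offset": [0,0,0],"rotation": [0,0,1.0]},
    {"gripper": 0.4,"offset": [0,0,0],"rotation": [0,0,1.0]},
    {"gripper": 0.4,"offset": [0,0,0],"rotation": [0,0,1.0]},
  ],
)

```text
clock: 12.6
ee_pos: [608.5, -41.0, 147.8]
tcp_rot: [-3.139, 0.001, 1.148]
contact_force: [-7.1, -0.4, 5.1]
opening: 0.462
grasp_force: 21.2
```

```bash
python3 s.py
```

```text
12.6 yaw 1.1483664873258235 tz 0.19580252546304613 [-0.01374962  1.12043952] q6 0.29969267845352826 -0.01827864325605333
knob mark [234.5 270.5] 203 3.8149529
```

step_arm(
  deltas=[
    {"gripper": 0.4,"offset": [0,0,0],"rotation": [0,0,1.0]},
    {"gripper": 0.4,"offset": [0,0,0],"rotation": [0,0,1.0]},
  ],
)

```text
clock: 12.9
ee_pos: [608.6, -41.0, 147.9]
tcp_rot: [-3.139, 0.001, 1.113]
contact_force: [-7.7, 0.5, 3.8]
opening: 0.464
grasp_force: 21.2
```

```bash
python3 s.py
```

```text
12.9 yaw 1.1134728761962827 tz 0.15472795699196518 [-0.05663019  1.13045281] q6 0.3345875074027217 -0.018637937027961016
knob mark [234.5 270.6] 202 3.7261353
```

Just noise so far; continuing.

step_arm(
  deltas=[
    {"gripper": 0.4,"offset": [0,0,0],"rotation": [0,0,1.0]},
    {"gripper": 0.4,"offset": [0,0,0],"rotation": [0,0,1.0]},
    {"gripper": 0.4,"offset": [0,0,0],"rotation": [0,0,1.0]},
  ],
)

```text
clock: 13.32
ee_pos: [608.6, -40.9, 147.8]
tcp_rot: [-3.139, 0.001, 1.061]
contact_force: [-7.3, 0.1, 5.0]
opening: 0.461
grasp_force: 21.2
```

```bash
python3 s.py
```

```text
13.325 yaw 1.0611371209802833 tz 0.13861038130820136 [-0.01614906  1.10761013] q6 0.3869544315162433 -0.019685119623318315
knob mark [234.5 270.6] 202 3.7261353
```

step_arm(
  deltas=[
    {"gripper": 0.4,"offset": [0,0,0],"rotation": [0,0,1.0]},
    {"gripper": 0.4,"offset": [0,0,0],"rotation": [0,0,1.0]},
    {"gripper": 0.4,"offset": [0,0,0],"rotation": [0,0,1.0]},
  ],
)

```text
clock: 13.75
ee_pos: [608.5, -41.0, 147.8]
tcp_rot: [-3.139, 0.002, 1.009]
contact_force: [-7.1, 0.2, 5.0]
opening: 0.464
grasp_force: 21.2
```

```bash
python3 s.py
```

```text
13.75 yaw 1.0087741833489887 tz 0.14840970760498431 [-0.07716363  1.1220337 ] q6 0.4393039278349095 -0.016759266145527363
knob mark [234.5 270.6] 204 3.576202
```

step_arm(
  deltas=[
    {"gripper": 0.4,"offset": [0,0,0],"rotation": [0,0,1.0]},
    {"gripper": 0.4,"offset": [0,0,0],"rotation": [0,0,1.0]},
    {"gripper": 0.4,"offset": [0,0,0],"rotation": [0,0,1.0]},
  ],
)

```text
clock: 14.18
ee_pos: [608.6, -40.9, 147.8]
tcp_rot: [-3.14, 0.002, 0.956]
contact_force: [-7.5, 0.1, 5.0]
opening: 0.459
grasp_force: 21.2
```

```bash
python3 s.py
```

```text
14.175 yaw 0.9564406892407351 tz 0.20340007287499498 [-0.01372459  1.09743835] q6 0.4916638164124188 -0.01873510074801743
knob mark [234.5 270.6] 202 3.8110464
```

step_arm(
  deltas=[
    {"gripper": 0.4,"offset": [0,0,0],"rotation": [0,0,1.0]},
    {"gripper": 0.4,"offset": [0,0,0],"rotation": [0,0,1.0]},
  ],
)

```text
clock: 14.48
ee_pos: [608.6, -41.0, 147.9]
tcp_rot: [-3.14, 0.002, 0.922]
contact_force: [-7.0, -0.2, 4.7]
opening: 0.464
grasp_force: 21.2
```

```bash
python3 s.py
```

```text
14.475 yaw 0.9215010966373844 tz 0.11397479127600957 [-0.0662641   1.09417712] q6 0.5265699584385812 -0.018695538165047765
knob mark [234.5 270.6] 202 3.8110464
```

step_arm(
  deltas=[
    {"gripper": 0.4,"offset": [0,0,0],"rotation": [0,0,1.0]},
    {"gripper": 0.4,"offset": [0,0,0],"rotation": [0,0,1.0]},
    {"gripper": 0.4,"offset": [0,0,0],"rotation": [0,0,1.0]},
  ],
)

```text
clock: 14.9
ee_pos: [608.6, -40.9, 147.9]
tcp_rot: [-3.14, 0.002, 0.869]
contact_force: [-6.7, 1.2, 3.1]
opening: 0.464
grasp_force: 21.2
```

```bash
python3 s.py
```

```text
14.9 yaw 0.8691472863981615 tz 0.11450374060572996 [-0.03378017  1.18018421] q6 0.5789497913339218 -0.0328713096678257
knob mark [234.5 270.6] 202 3.8110464
```

step_arm(
  deltas=[
    {"gripper": 0.4,"offset": [0,0,0],"rotation": [0,0,1.0]},
    {"gripper": 0.4,"offset": [0,0,0],"rotation": [0,0,1.0]},
  ],
)

```text
clock: 15.2
ee_pos: [608.6, -41.0, 147.8]
tcp_rot: [-3.14, 0.002, 0.834]
contact_force: [-6.7, -0.1, 4.2]
opening: 0.459
grasp_force: 21.2
```

```bash
python3 s.py
```

```text
15.2 yaw 0.8342000938457266 tz 0.13277477950680433 [-0.05876676  1.10538249] q6 0.6138720940008413 -0.04042190266773105
knob mark [234.6 270.6] 203 3.8230207
```

step_arm(
  deltas=[
    {"gripper": 0.4,"offset": [0,0,0],"rotation": [0,0,1.0]},
    {"gripper": 0.4,"offset": [0,0,0],"rotation": [0,0,1.0]},
  ],
)

```text
clock: 15.5
ee_pos: [608.6, -41.0, 147.9]
tcp_rot: [-3.14, 0.002, 0.799]
contact_force: [-7.5, -0.3, 3.9]
opening: 0.464
grasp_force: 21.2
```

```bash
python3 s.py
```

```text
15.5 yaw 0.7991572822111894 tz 0.10930935454758842 [0.0233135  1.15137838] q6 0.6488713115667997 -0.09242078522220254
knob mark [234.6 270.6] 203 3.8230207
```

step_arm(
  deltas=[
    {"gripper": 0.4,"offset": [0,0,0],"rotation": [0,0,1.0]},
  ],
)

```text
clock: 15.68
ee_pos: [608.6, -40.9, 147.8]
tcp_rot: [-3.14, 0.002, 0.782]
contact_force: [-7.5, -0.4, 3.6]
opening: 0.46
grasp_force: 21.2
```

```bash
python3 s.py
```

```text
15.675 yaw 0.7818940123173321 tz 0.04154219611980963 [-0.00131232  1.09044011] q6 0.6661927400827073 -0.15889503993093967
knob mark [234.6 270.6] 203 3.8230207
```

step_arm(
  deltas=[
    {"gripper": 0.4,"offset": [0,0,0],"rotation": [0,0,0]},
    {"gripper": 0.4,"offset": [0,0,0],"rotation": [0,0,0]},
  ],
)

```text
clock: 15.98
ee_pos: [608.6, -41.0, 147.8]
tcp_rot: [-3.14, 0.002, 0.782]
contact_force: [-8.0, 0.2, 4.0]
opening: 0.458
grasp_force: 21.2
```

```bash
python3 s.py
```

```text
15.975 yaw 0.7820166490428351 tz -0.003547069606438878 [0.03077812 1.10632369] q6 0.6659995047026188 -0.061600778717547655
knob mark [234.5 270.6] 203 3.8140283
```

step_arm(
  deltas=[
    {"gripper": 0.4,"offset": [0,0,0],"rotation": [0,0,1.0]},
    {"gripper": 0.4,"offset": [0,0,0],"rotation": [0,0,1.0]},
  ],
)

```text
clock: 16.27
ee_pos: [608.6, -41.0, 147.8]
tcp_rot: [-3.14, 0.002, 0.747]
contact_force: [-7.4, -0.0, 4.6]
opening: 0.461
grasp_force: 21.2
```

```bash
python3 s.py
```

```text
16.275 yaw 0.7468017680119579 tz 0.08318895928589105 [-0.05030219  1.05224688] q6 0.7012612276194052 -0.08404579712077975
knob mark [234.6 270.6] 203 3.8230207
```

step_arm(
  deltas=[
    {"gripper": 0.4,"offset": [0,0,0],"rotation": [0,0,1.0]},
    {"gripper": 0.4,"offset": [0,0,0],"rotation": [0,0,1.0]},
  ],
)

```text
clock: 16.58
ee_pos: [608.5, -41.0, 147.8]
tcp_rot: [-3.14, 0.002, 0.712]
contact_force: [-7.4, -0.1, 5.3]
opening: 0.459
grasp_force: 21.2
```

```bash
python3 s.py
```

```text
16.575 yaw 0.7119182556860719 tz 0.10552874175853068 [-0.03317901  1.08387618] q6 0.7361320013203912 -0.08551996434107423
knob mark [234.5 270.7] 203 3.8123462
```

step_arm(
  deltas=[
    {"gripper": 0.4,"offset": [0,0,0],"rotation": [0,0,1.0]},
    {"gripper": 0.4,"offset": [0,0,0],"rotation": [0,0,1.0]},
  ],
)

```text
clock: 16.88
ee_pos: [608.6, -41.0, 147.8]
tcp_rot: [-3.14, 0.002, 0.677]
contact_force: [-6.8, -0.2, 4.2]
opening: 0.46
grasp_force: 21.2
```

```bash
python3 s.py
```

```text
16.875 yaw 0.676977586208847 tz 0.07364795578634353 [-0.01597073  1.13721557] q6 0.7710709436278603 -0.08570494595915079
knob mark [234.5 270.7] 203 3.8123462
```

step_arm(
  deltas=[
    {"gripper": 0.4,"offset": [0,0,0],"rotation": [0,0,1.0]},
    {"gripper": 0.4,"offset": [0,0,0],"rotation": [0,0,1.0]},
  ],
)

```text
clock: 17.18
ee_pos: [608.6, -41.0, 147.8]
tcp_rot: [-3.14, 0.002, 0.642]
contact_force: [-7.9, 0.5, 4.3]
opening: 0.456
grasp_force: 21.2
```

```bash
python3 s.py
```

```text
17.175 yaw 0.6421805438414419 tz 0.17682699586074477 [-0.02639402  1.08748331] q6 0.8058844786761687 -0.03904779441654682
knob mark [234.5 270.7] 202 3.8085146
```

step_arm(
  deltas=[
    {"gripper": 0.4,"offset": [0,0,0],"rotation": [0,0,1.0]},
    {"gripper": 0.4,"offset": [0,0,0],"rotation": [0,0,1.0]},
  ],
)

```text
clock: 17.48
ee_pos: [608.6, -41.0, 147.8]
tcp_rot: [-3.14, 0.002, 0.607]
contact_force: [-7.1, -0.0, 5.0]
opening: 0.468
grasp_force: 21.2
```

```bash
python3 s.py
```

```text
17.475 yaw 0.6073927293606818 tz 0.24312183885168082 [-0.05344898  1.07468438] q6 0.8406558886697234 0.06911462405696511
knob mark [234.6 270.7] 203 3.5731463
```

step_arm(
  deltas=[
    {"gripper": 0.4,"offset": [0,0,0],"rotation": [0,0,0.7]},
    {"gripper": 0.4,"offset": [0,0,0],"rotation": [0,0,0]},
  ],
)

```text
clock: 17.77
ee_pos: [608.6, -41.0, 147.8]
tcp_rot: [-3.14, 0.002, 0.596]
contact_force: [-6.4, -0.3, 4.8]
opening: 0.461
grasp_force: 21.2
```

```bash
python3 s.py
```

```text
17.775 yaw 0.5956468036878659 tz 0.20628983822318103 [-0.06655484  1.07999138] q6 0.852463906336907 0.23757314309477806
knob mark [234.5 270.7] 204 3.5301545
```

step_arm(
  deltas=[
    {"gripper": 0.4,"offset": [0,0,0],"rotation": [0,0,0.7]},
    {"gripper": 0.4,"offset": [0,0,0],"rotation": [0,0,0]},
  ],
)

```text
clock: 18.08
ee_pos: [608.6, -41.0, 147.8]
tcp_rot: [-3.14, 0.002, 0.584]
contact_force: [-7.3, 0.1, 4.3]
opening: 0.46
grasp_force: 21.2
```

```bash
python3 s.py
```

```text
18.075 yaw 0.583516842197477 tz 0.2935383289525116 [-0.09927093  1.11464113] q6 0.8645647795051716 0.2802665065973997
knob mark [234.6 270.7] 203 3.5731463
```

The static torque is 0.29 N m, against about 0 when held still earlier, with a trace of slip. The dial has reached its stop at about 38.5, so I'll let go, rise, and line up over the handle.

step_arm(
  deltas=[
    {"gripper": 0.4,"offset": [0,0,0],"rotation": [0,0,0.5]},
    {"gripper": 0.4,"offset": [0,0,0],"rotation": [0,0,0]},
    {"gripper": 1,"offset": [0,0,0],"rotation": [0,0,0]},
    {"gripper": 1,"offset": [0,0,0],"rotation": [0,0,0]},
    {"gripper": 1,"offset": [0,0,-0.01],"rotation": [0,0,0]},
    {"gripper": 1,"offset": [0,0,-0.04],"rotation": [0,0,0]},
    {"gripper": 1,"offset": [0,0,-0.06],"rotation": [0,0,0]},
    {"gripper": 1,"offset": [0,0,0],"rotation": [0,0,-9.8]},
    {"gripper": 1,"offset": [0,0,0],"rotation": [0,0,-9.8]},
    {"gripper": 1,"offset": [0,0,0],"rotation": [0,0,-9.8]},
    {"gripper": 1,"offset": [0,0,0],"rotation": [0,0,-9.8]},
    {"gripper": 1,"offset": [0,0,0],"rotation": [0,0,0]},
  ],
)

```text
clock: 19.62
ee_pos: [609.8, -40.8, 258.0]
tcp_rot: [3.141, -0.0, 1.257]
contact_force: [0.2, -0.3, -0.6]
opening: 1.001
grasp_force: 0.0
```

step_arm(
  deltas=[
    {"gripper": 1,"offset": [0,-0.055,0],"rotation": [0,0,0]},
    {"gripper": 1,"offset": [0,-0.055,0],"rotation": [0,0,0]},
    {"gripper": 1,"offset": [0,0,0],"rotation": [0,0,0]},
    {"gripper": 1,"offset": [0,0,0],"rotation": [0,0,0]},
  ],
)

```text
clock: 20.12
ee_pos: [505.3, -7.1, 258.2]
tcp_rot: [3.139, -0.0, 1.257]
contact_force: [0.3, 0.5, 0.2]
opening: 1.002
grasp_force: 0.0
```

```bash
python3 - <<'E'
from h import *
s=telemetry.sense();print({k:s[k] for k in('clock','ee_pos','tcp_rot','contact_force')})
c=cam("wrist");im=vision.capture("wrist");cv2.imwrite("pics/w5.png",im)
print("dial px",proj("wrist",[609.7,-40.8,112],c),"handle px",proj("wrist",[504.9,-7.4,152],c))
w=rect("wrist",im,c,(555,-20),152,half=95,s=3);cv2.imwrite("pics/w5r.png",w)
y=dialpts("wrist",im,c,(609.7,-40.8));print(y)
a=[np.degrees(np.arctan2(q[0][1]+40.8,q[0][0]-609.7)) for q in y];print(a,(a[0]-a[1])%360/3.6)
E
```

```text
{'clock': 20.125, 'ee_pos': array([505.31947645,  -7.11213054, 258.17674289]), 'tcp_rot': array([ 3.13946178e+00, -3.20053651e-04,  1.25662817e+00]), 'contact_force': array([0.25601835, 0.53890887, 0.24647406])}
dial px [367.75807306 186.29585729] handle px [254.43158978 199.78170786]
[(array([592.48215323, -13.3803452 , 117.        ]), np.int64(41), array([1.81913971, 2.57983415, 0.        ])), (array([653.63198457, -54.78277357, 112.        ]), np.int64(26), array([2.33533434, 1.06589718, 0.        ]))]
[np.float64(122.12627865073114), np.float64(-17.655352544567737)] 38.82823088758302
```

View pics/w5r.png

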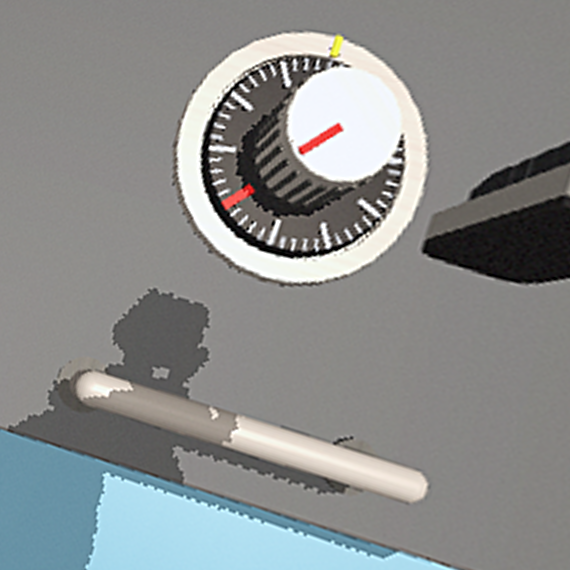

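The dial stands at 38.8, at its stop. The bar runs from (75,385) to (425,490) in this metric view, so its length is 122 mm including the rounded ends and its middle is at (504.2,-8.3). I'll descend and grip the bar.

step_arm(
  deltas=[
    {"gripper": 1,"offset": [0,-0.0007,0.03],"rotation": [0,0,0]},
    {"gripper": 1,"offset": [0,0,0.03],"rotation": [0,0,0]},
    {"gripper": 1,"offset": [0,0,0.025],"rotation": [0,0,0]},
    {"gripper": 1,"offset": [0,0,0.015],"rotation": [0,0,0]},
    {"gripper": 1,"offset": [0,0,0],"rotation": [0,0,0]},
    {"gripper": 0.05,"offset": [0,0,0],"rotation": [0,0,0]},
    {"gripper": 0.05,"offset": [0,0,0],"rotation": [0,0,0]},
    {"gripper": 0.05,"offset": [0,0,0],"rotation": [0,0,0]},
    {"gripper": 0.05,"offset": [0,0,0],"rotation": [0,0,0]},
    {"gripper": 0.05,"offset": [0,0,0],"rotation": [0,0,0]},
    {"gripper": 0.05,"offset": [0,0,0],"rotation": [0,0,0]},
    {"gripper": 0.05,"offset": [0,0,0],"rotation": [0,0,0]},
  ],
  squeeze=40,
)

```text
clock: 21.68
ee_pos: [503.8, -6.6, 157.7]
tcp_rot: [-3.141, -0.0, 1.259]
contact_force: [-6.1, 1.0, 5.7]
opening: 0.123
grasp_force: 39.2
```

```bash
python3 - <<'E'
import numpy as np
a0=np.radians(168.69);th=np.radians(np.r_[0,1,2,4,np.arange(8,65,4),62])
P=240.0*np.c_[np.cos(a0-th),np.sin(a0-th)]
for t,d in zip(np.degrees(th[1:]),np.diff(P,axis=0)): print(round(t),d.round(1))
E
```

```text
1 [0.9 4.1]
2 [0.9 4.1]
4 [2.1 8.1]
8 [ 5. 16.]
12 [ 6.1 15.6]
16 [ 7.2 15.1]
20 [ 8.2 14.6]
24 [ 9.2 14. ]
28 [10.2 13.3]
32 [11.1 12.6]
36 [11.9 11.8]
40 [12.7 10.9]
44 [13.4 10. ]
48 [14.1  9. ]
52 [14.7  8. ]
56 [15.2  7. ]
60 [15.7  5.9]
64 [16.   4.8]
62 [-8.1 -2.3]
```

The bar is gripped. I'll test whether the lid is free with a small lift.

step_arm(
  deltas=[
    {"gripper": 0.05,"offset": [0,0.0009,-0.0041],"rotation": [0,0,0]},
    {"gripper": 0.05,"offset": [0,0.0009,-0.0041],"rotation": [0,0,0]},
    {"gripper": 0.05,"offset": [0,0,0],"rotation": [0,0,0]},
  ],
)

```text
clock: 22.05
ee_pos: [505.1, -7.0, 164.1]
tcp_rot: [-3.138, 0.0, 1.259]
contact_force: [-4.7, 3.0, -10.4]
opening: 0.129
grasp_force: 39.0
```

step_arm(
  deltas=[
    {"gripper": 0.05,"offset": [0,0.0021,-0.0081],"rotation": [0,0,0]},
    {"gripper": 0.05,"offset": [0,0.005,-0.016],"rotation": [0,0,0]},
    {"gripper": 0.05,"offset": [0,0.0061,-0.0156],"rotation": [0,0,0]},
    {"gripper": 0.05,"offset": [0,0.0072,-0.0151],"rotation": [0,0,0]},
    {"gripper": 0.05,"offset": [0,0,0],"rotation": [0,0,0]},
  ],
)

```text
clock: 22.68
ee_pos: [525.7, -13.4, 223.7]
tcp_rot: [3.14, -0.001, 1.259]
contact_force: [-7.9, 4.1, 2.1]
opening: 0.126
grasp_force: 40.3
```

```bash
python3 - <<'E'
from h import *
im=vision.capture("scene");cv2.imwrite("pics/s6.png",im[130:330,130:430].repeat(2,0).repeat(2,1))
E
```

```text
(no output)
```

View pics/s6.png

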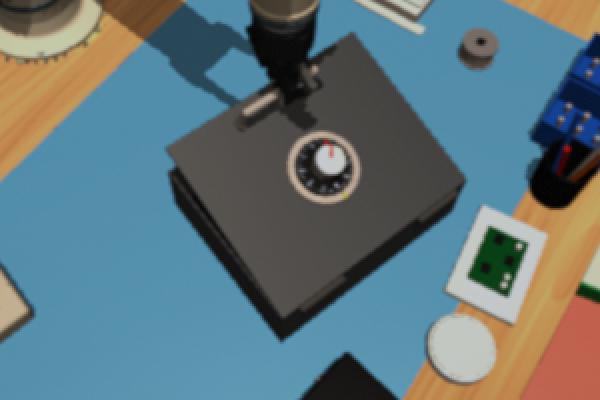

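The lid is lifting: a wedge gap is open along its left side near (175,180)–(280,310), with the handle held in the fingers at (290,90). I'll continue along the arc.

step_arm(
  deltas=[
    {"gripper": 0.05,"offset": [0,0.0082,-0.0146],"rotation": [0,0,0]},
    {"gripper": 0.05,"offset": [0,0.0092,-0.014],"rotation": [0,0,0]},
    {"gripper": 0.05,"offset": [0,0.0102,-0.0133],"rotation": [0,0,0]},
    {"gripper": 0.05,"offset": [0,0.0111,-0.0126],"rotation": [0,0,0]},
    {"gripper": 0.05,"offset": [0,0.0119,-0.0118],"rotation": [0,0,0]},
    {"gripper": 0.05,"offset": [0,0.0127,-0.0109],"rotation": [0,0,0]},
    {"gripper": 0.05,"offset": [0,0,0],"rotation": [0,0,0]},
  ],
)

```text
clock: 23.6
ee_pos: [586.3, -32.2, 302.8]
tcp_rot: [3.136, -0.003, 1.26]
contact_force: [-5.8, 6.0, 5.8]
opening: 0.121
grasp_force: 41.3
```

step_arm(
  deltas=[
    {"gripper": 0.05,"offset": [0,0.0134,-0.01],"rotation": [0,0,0]},
    {"gripper": 0.05,"offset": [0,0.0141,-0.009],"rotation": [0,0,0]},
    {"gripper": 0.05,"offset": [0,0.0147,-0.008],"rotation": [0,0,0]},
    {"gripper": 0.05,"offset": [0,0.0152,-0.007],"rotation": [0,0,0]},
    {"gripper": 0.05,"offset": [0,0.0157,-0.0059],"rotation": [0,0,0]},
    {"gripper": 0.05,"offset": [0,0.008,-0.0025],"rotation": [0,0,0]},
    {"gripper": 0.05,"offset": [0,0,0],"rotation": [0,0,0]},
    {"gripper": 0.05,"offset": [0,0,0],"rotation": [0,0,0]},
    {"gripper": 0.05,"offset": [0,0,0],"rotation": [0,0,0]},
  ],
)

```text
clock: 24.72
ee_pos: [663.6, -56.3, 346.1]
tcp_rot: [3.132, -0.004, 1.262]
contact_force: [-1.5, 6.9, 6.7]
opening: 0.12
grasp_force: 41.9
```

step_arm(
  deltas=[
    {"gripper": 0.27,"offset": [0,0,0],"rotation": [0,0,0]},
    {"gripper": 0.27,"offset": [0,0,0],"rotation": [0,0,0]},
    {"gripper": 0.27,"offset": [0,0,0],"rotation": [0,0,0]},
    {"gripper": 0.27,"offset": [0,0,-0.01],"rotation": [0,0,0]},
    {"gripper": 0.27,"offset": [0,0,-0.02],"rotation": [0,0,0]},
    {"gripper": 0.27,"offset": [0,0,-0.03],"rotation": [0,0,0]},
    {"gripper": 0.27,"offset": [0,0,-0.03],"rotation": [0,0,0]},
    {"gripper": 0.27,"offset": [0,0,-0.03],"rotation": [0,0,0]},
    {"gripper": 0.27,"offset": [0,0,0],"rotation": [0,0,0]},
    {"gripper": 0.27,"offset": [0,0,0],"rotation": [0,0,0]},
  ],
)

```text
clock: 25.98
ee_pos: [663.2, -58.1, 458.7]
tcp_rot: [-3.141, 0.0, 1.259]
contact_force: [-0.4, -0.3, -1.2]
opening: 0.271
grasp_force: 0.0
```

```bash
python3 - <<'E'
from h import *
s=telemetry.sense();print(s['clock'],s['ee_pos'],s['contact_force'])
im=vision.capture("scene");cv2.imwrite("pics/s7.png",im)
E
```

```text
25.975 [663.22404922 -58.10423884 458.73946494] [-0.37187047 -0.32582436 -1.20247105]
```

View pics/s7.png

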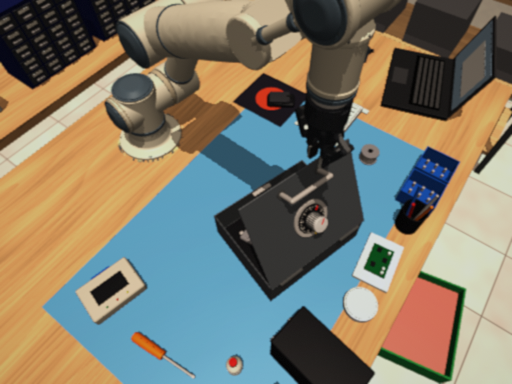

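The lid stands open by itself with its handle bar near (306,188). The gripper is clear above it and the other things are where they were. I'm handing in.

```bash
python3 -c "
from plant import job_done
print(job_done())"
```

```text
the job is handed in; nothing more can be done
None
```

I dialled the safe open (right to 30, left to 58, then right to its stop at about 38.8), left the lid standing at roughly 62° by arm position with the gripper clear, saw nothing else on the bench disturbed, and handed the job in at about 26 s; no verdict came back.

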